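# Level the tabletop griddle

## Robot

A 6-joint arm with a two-finger parallel gripper is mounted at the origin on a cart in front of the work surface, level with it; the furniture and walls round the work are solid. World frame = base frame: x ahead of the robot, y to its left, z up, the work surface at z = 0. Lengths are in mm, angles in rad, forces in N, time in s.
With the tool pointing down it reaches from about 275 to 1000 mm from the base axis. Payload 8.4 kg.
Tool frame: the origin (TCP) lies on the centre line of the jaws, within the pads' length; the fingertips stand 25 mm ahead of it and the grasp point (between the pads) lies 6 mm ahead of it; z points along the fingers, y is the line along which they close (so a half turn about z gives the same grasp; the last joint's range is limited). The gripper opens to 85 mm and grips with 20 to 120 N. Pads are 22 mm wide; open, the fingers measure 114 mm over their backs; the gripper's body (76 mm by 85 mm) begins 54 mm behind the grasp point. The pads swing forward as they close: fully open they stand 13 mm farther back than shut.
Start: joints at [-1.288, 0.353, 1.633, -0, 1.155, -0.002], TCP at [175.602, -599.827, 256.281] pointing down, gripper open.
Joint ranges: [-2.63, 2.63], [-0.92, 2.1], [0.06, 2.66], [-1.3, 4.44], [0, 2.69], [-3.02, 3.02]. Speed limits (rad/s): [2.22, 2.22, 2.79, 3.14, 3.14, 3.14].

## Interface

Orientations are given as [roll, pitch, yaw] about the fixed x, y, z axes, in that order (R = Rz(yaw) Ry(pitch) Rx(roll)).
In Python, from rig import r gives the robot as it stands.
- The arm moves only by the shell command python3 -m jog 'ROWS' [FORCE]. ROWS is JSON, a list of rows, each a list of 3 entries, a list of its own where there are three numbers: the turn, a rotation vector about the tool's x, y, z in rad, then the shift along the tool's x, y, z in m, then the opening, from -1 (shut) to 1 (fully open). In form: [[[rx, ry, rz], [x, y, z], gripper], ...]. A call has 1 to 12 rows; each row shifts and turns the commanded pose from where the row before left it, along the tool's axes as they then stand; what a row does not reach is not made up. A row lasts 1/10 s, in which the tool goes at most 50 mm and 8.59 degrees, less where a joint would pass 70% of its speed; a pose out of reach is approached as far as the arm can. A call with a gripper value outside its range is refused whole. The fingers move at their own pace and stop on an object; FORCE is the grip in N (left out, the last holds). Time passes only in rows, so rows that do not move let the fingers close. It gives the time, the measured TCP pose, the force, the opening and the grip force at its end, in the units of the state.
- r.sense(): the state, without advancing time (a new reading comes with each control period).
- r.grab_frame(name): name is "scene" or "side" or "wrist"; returns the picture (480x640x3 uint8, red, green, blue); there is no depth.
- r.camera_params(name): a dict with "fx", "fy", "cx", "cy" (pixels), "k1" (the pictures are not rectified: a ray, as slopes to the right and down, at radius r is drawn at 1 + k1 r^2 times it, then the intrinsics apply), "rvec" (rotation vector, rad) and "tvec" (3), from world to camera coordinates, as OpenCV has them; the wrist camera has in their place "hand_eye" (4x4, takes a point from camera to tool coordinates, whose origin is the TCP and whose axes are the flange's). Camera axes: x right, y down, z forward; pixel columns grow to the right and rows downward; lengths in mm; the calibration is good to about 2 mm. A picture is of the moment at which its call begins: read the wrist's pose just before it. camera_params takes no time and is no camera call.
- r.sign_off(): hands the job in; it is judged then, once.
The state is a dict: "clock": time; "qpos": joint angles; "qvel": joint speeds; "joint_efforts": joint torques, N m; "eef_pos": TCP position; "tcp_rot": TCP orientation; "contact_force": force on the tool from outside, world axes, zero at the start; "wrist_torque": the same for the moment, N m; "opening": opening from 0.0 (shut) to 1.0 (fully open); "grasp_force": force on a finger pad.
Only numpy, scipy, OpenCV 4.12 (cv2) and the standard library are available. Lean on these libraries where they do the work, as an engineer would, in place of code of your own. Each camera call takes 0.05 s, during which the arm holds its last target. There are 200 camera calls.

## Task

Give the griddle's levelling foot a squirt: press the nozzle cap of the spray can beside it all the way down and let it spring back up. Then turn the black wheel of the foot until the griddle is truly level, that is, until the bubble of the spirit level stands in the middle between its two marks while the level is pressed firmly (but not hard) down onto the griddle; unpressed, the griddle's springs hold its plate up at the foot end and the bubble misleads. Finish while holding: the program ends with the gripper still pressing down on the spirit level, the griddle pressed home and the bubble centred; leave the kitchen things round about where they stand.

Things in the scene. Friction and masses are not known exactly. Their poses are not given: they have to be found in the camera images.
- griddle_base: Fixed base frame of a dark steel tabletop griddle. Origin on the worktop under the plate's middle, z up, y along the griddle's long side towards the levelling foot (the world's y turned by the griddle's yaw). The plate (200 mm in x, 280 mm in y, top about 56 mm up) hinges about a line parallel to x at y = -140 mm, 45 mm up. The foot is at y = +190 mm, 330 mm from the hinge.
- wheel_top (a point): Centre of the top of the foot's wheel: black upright grooved cylinder, 44 mm across, 26 mm tall, top 65 to 95 mm up, free all round. Clockwise from above raises the foot end: 0.038 rad of tilt per rad of turn (bubble 15 mm/rad towards the foot). Turns 2.3 rad in all, stiffly (0.12 N m), stays put. Starts 0.1 to 0.5 rad from its low end; level after 0.7 to 1.6 rad: read the bubble.
- level_pad_foot (a point): Centre of the flat top of the spirit level's end block nearer the foot, a good place to press. The level is an aluminium bar 200 mm long (along griddle y), 30 mm wide, held to the plate by magnets; its two end blocks are 52 mm long and 34 mm tall, with the glass tube between them. Site y points along the level to the foot, z up.
- level_pad_hinge (a point): Centre of the flat top of the spirit level's other end block, 148 mm from the first.
- spirit_level: The spirit level itself; origin at the middle of its underside, y towards the foot, z up.
- bubble (a joint): Position of the white bubble (about 18 mm long) along the greenish tube, m: 0 is midway between the two black rings (31 mm apart), positive towards the foot. The bubble goes to the higher end: 0.4 m per rad of tilt. It takes about a second to come to rest after a movement.
- griddle (a joint): How far the springy griddle is pressed home, rad: 0 raised (not pressed), 0.02 fully home. It needs about 4 N on the level's foot-end block (6 N at the middle); then the bubble reads 8 mm more towards the hinge than unpressed. More force changes nothing.
- spray_cap (a joint): Travel of the spray can's sprung nozzle cap, m: 0 up, 0.006 fully down; 2 to 5 N press it down, and it springs back.
- spray_cap_top (a point): Centre of the top of the nozzle cap, a white cylinder 28 mm across and 18 mm tall on a fixed aluminium can (48 mm across; cap top 131 mm above the worktop), about 95 mm beyond the wheel, its short nozzle pointing at the foot.
- mug_b: Bystander: dark mug, 88x126x106 mm, origin under its middle.
- salt_shaker: Bystander: salt shaker, 44 mm across, 90 mm tall.
- egg_timer: Bystander: round egg timer, 62 mm across, 59 mm tall.
- onion: Bystander: red onion, about 82 mm.
- garlic: Bystander: bulb of garlic, 56 mm.
Mind the look-alikes: they are no part of the job. Leave any purple look-alike of the part that bears spray_cap alone.

How it is judged:
By the outcome, as a careful person would: the job done as asked, in the order asked, and still so for the second after the job is handed in, while the arm keeps its last pose, push and grip.
It also fails if it takes over 56 s, if anything falls off the work surface, if the arm or the gripper's body presses on something with over 40 N, if the wrist force passes 120 N, or if a joint passes its speed limit or range.

## Working session

There is one attempt and no reset: what is moved stays moved. The work goes in short steps, Python scripts to look and compute and a shell command to move; the robot and the scene stay as the last step left them, time stands still between calls to the robot, and variables do not carry over. Pictures are saved under pics/ and viewed, at most 10 in all, crops included, and the job is handed in when it is done.

```bash
mkdir -p pics; python3 - <<'E'
from rig import r
import cv2, numpy as np
for n in ("scene","side","wrist"):
    s=r.sense(); im=r.grab_frame(n); cv2.imwrite(f"pics/{n}0.png",im[:,:,::-1])
    print(n,r.camera_params(n))
print({k:np.round(v,4) for k,v in s.items()})
E
```

```text
scene {'fx': 590.6233265429169, 'fy': 590.6233265429169, 'cx': 324.10660711738007, 'cy': 236.4412731182571, 'k1': -0.011606845781464812, 'rvec': array([ 1.58203681, -1.44849359,  0.93988064]), 'tvec': array([119.41390276, 323.92999469, 971.75080277])}
side {'fx': 568.2459851024814, 'fy': 568.2459851024814, 'cx': 315.5092307848485, 'cy': 239.2154211098339, 'k1': -0.10676377248304728, 'rvec': array([ 2.12690291,  0.19258061, -0.11702104]), 'tvec': array([-553.29946398,  135.0935623 , 1241.41862977])}
wrist {'fx': 364.385569723099, 'fy': 364.385569723099, 'cx': 312.7265326417847, 'cy': 240.4105024125816, 'k1': 0.015516711101695753, 'hand_eye': array([[ 4.47697236e-04, -9.51624814e-01, -3.07262124e-01,
         7.83666945e+01],
       [ 9.99999621e-01,  6.55408901e-04, -5.72821358e-04,
        -4.80608458e-01],
       [ 7.46493349e-04, -3.07261751e-01,  9.51624747e-01,
        -1.18217168e+02],
       [ 0.00000000e+00,  0.00000000e+00,  0.00000000e+00,
         1.00000000e+00]])}
{'clock': np.float64(0.1), 'qpos': array([-1.2884,  0.3536,  1.6341,  0.    ,  1.1552, -0.0024]), 'qvel': array([ 0.0011, -0.0012, -0.0002, -0.0003, -0.0011, -0.0008]), 'joint_efforts': array([-2.00000e-04, -6.06356e+01, -3.42818e+01, -1.00000e-04,
        3.90000e-03,  0.00000e+00]), 'eef_pos': array([ 175.4822, -599.4527,  255.6524]), 'tcp_rot': array([-3.1404, -0.    ,  0.2848]), 'contact_force': array([ 0.2223,  0.0167, -0.3945]), 'wrist_torque': array([-0.0653,  0.0034,  0.0028]), 'grasp_force': np.float64(0.0), 'opening': np.float64(1.0011)}
```

View pics/scene0.png

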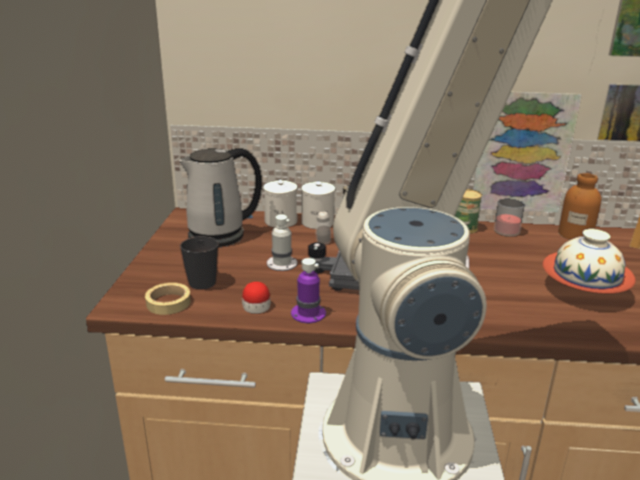

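View pics/side0.png

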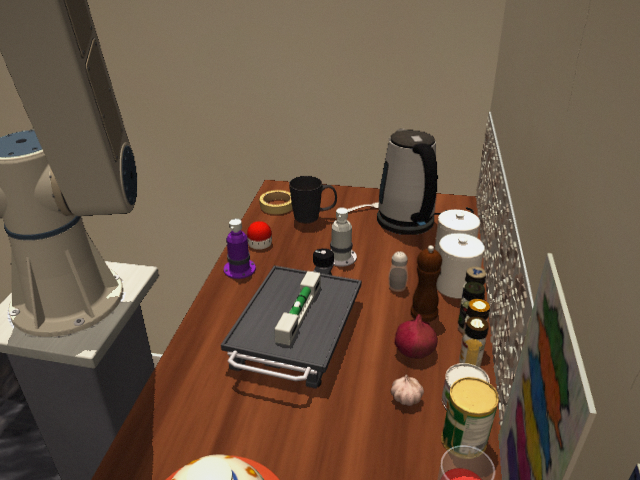

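The side picture shows two candidate sprays: a grey/aluminium can at (342,215) and a purple look-alike at (236,225). The aluminium one is right, standing just beyond the black wheel at (323,255). The level's pads are near (314,280) and (288,322). I'll confirm in an enlarged crop.

```bash
cat > h.py <<'E'
import numpy as np, cv2
from rig import r
from scipy.spatial.transform import Rotation as R
def campose(n, s=None):
    c=r.camera_params(n)
    if n=="wrist":
        T=np.eye(4); T[:3,:3]=R.from_euler('xyz',s['tcp_rot']).as_matrix(); T[:3,3]=s['eef_pos']
        T=T@c['hand_eye']; Rw,o=T[:3,:3],T[:3,3]
    else:
        Rm=cv2.Rodrigues(c['rvec'])[0]; Rw,o=Rm.T,-Rm.T@c['tvec']
    K=np.array([[c['fx'],0,c['cx']],[0,c['fy'],c['cy']],[0,0,1]]); return Rw,o,K,np.array([c['k1'],0,0,0.])
def at_z(n,px,z,s=None):
    Rw,o,K,d=campose(n,s)
    u=cv2.undistortPoints(np.array([[px]],float),K,d)[0,0]
    v=Rw@np.array([u[0],u[1],1]); return o+v*(z-o[2])/v[2]
def proj(n,P,s=None):
    Rw,o,K,d=campose(n,s)
    return cv2.projectPoints(np.array([Rw.T@(np.asarray(P,float)-o)]),np.zeros(3),np.zeros(3),K,d)[0][0,0]
def crop(im,x,y,w,h,k,name):
    cv2.imwrite(name,cv2.resize(im[y:y+h,x:x+w,::-1],None,fx=k,fy=k,interpolation=cv2.INTER_CUBIC))
E
python3 - <<'E'
from h import *
im=cv2.imread("pics/side0.png")[:,:,::-1]; crop(im,220,195,160,150,4,"pics/side0c.png")
for n,px,z in [("side",(342,211),131),("scene",(281,217),131),("side",(323,253),80),("scene",(317,246),80),("side",(314,280),92),("side",(288,322),90)]:
    print(n,px,z,at_z(n,px,z).round(1))
E
```

```text
side (342, 211) 131 [575.4 269.8 131. ]
scene (281, 217) 131 [569.7 272.3 131. ]
side (323, 253) 80 [549.2 166.4  80. ]
scene (317, 246) 80 [522.2 178.9  80. ]
side (314, 280) 92 [551.4  48.7  92. ]
side (288, 322) 90 [528.1 -84.5  90. ]
```

View pics/side0c.png

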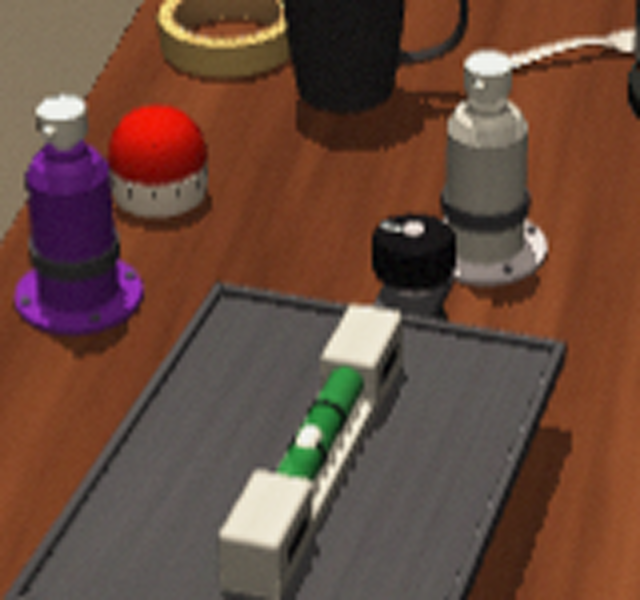

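View pics/wrist0.png

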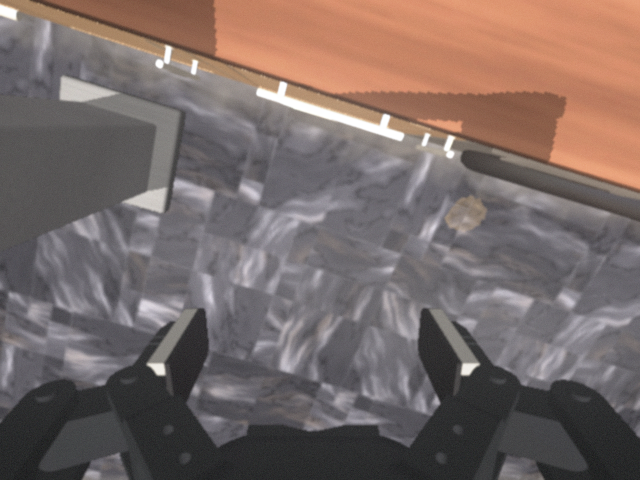

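The crop confirms it. The aluminium can's white cap is at side px (341.8,210.8), next to the black wheel, whose top is at px (323.3,252). The level's pads are at (310.5,279) and (287.1,321.5), and the bubble sits towards the hinge. The purple can is left of the griddle and stays untouched. Next I move over the scene for a wrist view.

```bash
python3 -m jog '[[[0,0,-0.139],[0,0,0],-1],[[0,0,-0.139],[0,0,0],-1],[[0,0,-0.139],[0,0,0],-1],[[0,0,-0.139],[0,0,0],-1],[[0,0,-0.139],[0,0,0],-1],[[0,0,-0.139],[0,0,0],-1],[[0,0,-0.139],[0,0,0],-1],[[0,0,-0.142],[0,0,0],-1],[[0,0,0],[0.045,0.014,0],-1],[[0,0,0],[0.045,0.014,0],-1],[[0,0,0],[0.045,0.014,0],-1],[[0,0,0],[0.045,0.014,0],-1]]'
python3 -m jog '[[[0,0,0],[0.045,0.014,0],-1],[[0,0,0],[0.045,0.014,0],-1],[[0,0,0],[0.045,0.014,0],-1],[[0,0,0],[0.045,0.014,0],-1],[[0,0,0],[0.045,0.014,0],-1],[[0,0,0],[0.045,0.014,0],-1],[[0,0,0],[0.045,0.014,0],-1],[[0,0,0],[0.045,0.014,0],-1],[[0,0,0],[0.045,0.014,0],-1],[[0,0,0],[0.045,0.014,0],-1],[[0,0,0],[0.045,0.014,0],-1],[[0,0,0],[0.045,0.014,0],-1]]'
python3 - <<'E'
from h import *
s=r.sense(); print(s['clock'],s['eef_pos'].round(1),s['tcp_rot'].round(3),s['contact_force'].round(2))
im=r.grab_frame("wrist"); cv2.imwrite("pics/w1.png",im[:,:,::-1])
np.save("s1.npy",np.r_[s['eef_pos'],s['tcp_rot']])
E
```

```text
clock: 1.35
eef_pos: [261.7, -430.2, 256.0]
tcp_rot: [-3.141, -0.0, 1.399]
contact_force: [0.7, 0.3, -0.4]
opening: -0.003
grasp_force: 0.0
clock: 2.55
eef_pos: [519.3, 73.6, 256.2]
tcp_rot: [3.142, 0.0, 1.4]
contact_force: [0.4, -0.8, 0.9]
opening: -0.001
grasp_force: 0.0
2.55 [519.3  73.6 256.2] [3.142 0.    1.4  ] [ 0.36 -0.79  0.9 ]
```

View pics/w1.png

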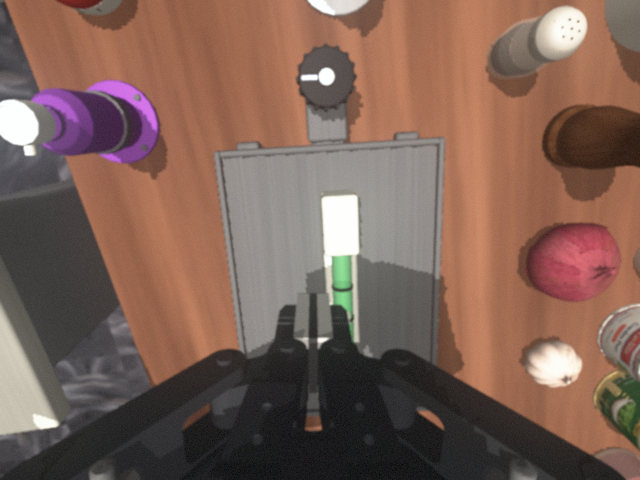

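The wrist picture shows the wheel top at (327,76), the level's foot pad at (340,224), a ring at (342,288), the can's foot at the top edge (338,0), and the purple can well to the left.

```bash
python3 - <<'E'
from h import *
a=np.load("s1.npy"); s={'eef_pos':a[:3],'tcp_rot':a[3:]}
def tri(obs):
    A=np.zeros((3,3));b=np.zeros(3);L=[]
    for n,px in obs:
        Rw,o,K,d=campose(n,s); p=at_z(n,px,0,s); v=(p-o)/np.linalg.norm(p-o); M=np.eye(3)-np.outer(v,v); A+=M;b+=M@o;L.append((v,o))
    P=np.linalg.solve(A,b); return P.round(1),[np.linalg.norm(np.cross(v,P-o)).round(1) for v,o in L]
print("wheel",tri([("wrist",(327,76)),("side",(323.3,252))]))
print("pad",tri([("wrist",(340,224)),("side",(310.5,279))]))
print("cap",tri([("scene",(281,217)),("side",(341.8,210.8))]))
for z in(65,75,85): print(z,at_z("wrist",(327,76),z,s).round(1))
print("pad",at_z("wrist",(340,224),90,s).round(1), "edge",at_z("wrist",(217,152),56,s).round(1),at_z("wrist",(443,139),56,s).round(1))
E
```

```text
wheel (array([547.8, 182.7,  71.9]), [np.float64(0.8), np.float64(0.8)])
pad (array([540.7,  68.1,  79.1]), [np.float64(0.3), np.float64(0.3)])
cap (array([574.3, 273.1, 129.3]), [np.float64(0.3), np.float64(0.3)])
65 [548.9 183.6  65. ]
75 [548.3 182.6  75. ]
85 [547.8 181.6  85. ]
pad [540.7  71.2  90. ] edge [447.9 142.   56. ] [637.8 120.1  56. ]
```

```bash
python3 -c "
from h import *
print(at_z('side',(407,226),0),at_z('scene',(215,241),0),at_z('side',(384,140),230),at_z('scene',(236,240),0),at_z('side',(380,215),0))"
python3 -m jog '[[[0,0,0],[0.041,0.004,0],-1],[[0,0,0],[0.041,0.004,0],-1],[[0,0,0],[0.041,0.004,0],-1],[[0,0,0],[0.041,0.004,0],-1],[[0,0,0],[0.041,0.004,0],-1],[[0,0,0],[0,0,0.01],-1],[[0,0,0],[0,0,0],-1]]'
python3 - <<'E'
from h import *
s=r.sense(); print(s['clock'],s['eef_pos'].round(1),s['tcp_rot'].round(3),s['contact_force'].round(2))
im=r.grab_frame("wrist"); cv2.imwrite("pics/w2.png",im[:,:,::-1])
print(proj("wrist",[574.3,272.5,131],s),proj("wrist",[548,182.5,72],s))
np.save("s2.npy",np.r_[s['eef_pos'],s['tcp_rot']])
E
```

```text
[725.07470845 450.00897868   0.        ] [685.66298736 473.66343317   0.        ] [650.07778977 469.18659182 230.        ] [698.38322091 417.96066342   0.        ] [649.36074021 496.14960134   0.        ]
clock: 3.3
eef_pos: [572.4, 270.3, 244.3]
tcp_rot: [-3.139, 0.002, 1.401]
contact_force: [-0.4, -0.5, -1.0]
opening: 0.0
grasp_force: 0.0
3.3 [572.4 270.3 244.3] [-3.139e+00  2.000e-03  1.401e+00] [-0.39 -0.49 -1.02]
[316.35377679 242.84976619] [303.57326686 320.24340103]
```

View pics/w2.png

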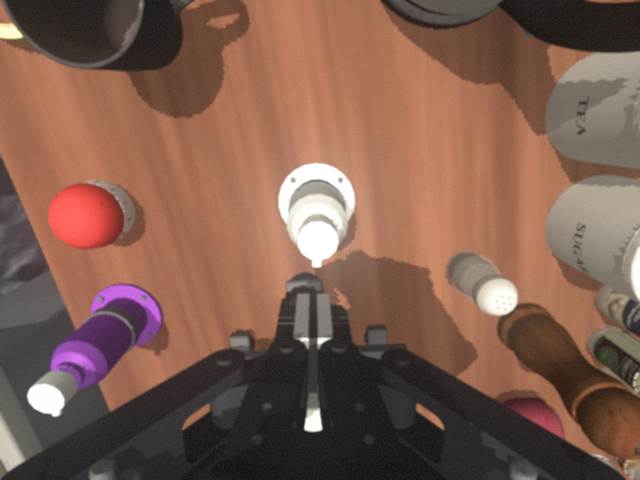

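The wrist picture shows the white cap at (319,240), within 3 px of the predicted spot. The purple can at (50,390) and the kettle at the top right are well clear. Descending now.

```bash
python3 -m jog '[[[0,0,0],[0.003,0.002,0.02],-1],[[0,0,0],[0,0,0.03],-1],[[0,0,0],[0,0,0.03],-1],[[0,0,0],[0,0,0.004],-1],[[0,0,0],[0,0,0],-1]]'
python3 -m jog '[[[0,0,0],[0,0,0.002],-1],[[0,0,0],[0,0,0.002],-1],[[0,0,0],[0,0,0],-1]]'
python3 -m jog '[[[0,0,0],[0,0,0.002],-1],[[0,0,0],[0,0,0],-1]]'
python3 -m jog '[[[0,0,0],[0,0,0.002],-1],[[0,0,0],[0,0,0],-1]]'
```

```text
clock: 3.85
eef_pos: [575.6, 271.5, 162.2]
tcp_rot: [-3.14, 0.001, 1.399]
contact_force: [0.2, 0.3, 0.0]
opening: -0.002
grasp_force: 0.0
clock: 4.15
eef_pos: [576.4, 272.9, 159.3]
tcp_rot: [3.14, -0.001, 1.4]
contact_force: [0.3, 0.1, 0.4]
opening: -0.005
grasp_force: 0.0
clock: 4.35
eef_pos: [575.9, 272.8, 156.4]
tcp_rot: [3.141, -0.0, 1.4]
contact_force: [0.5, 0.0, 0.0]
opening: 0.001
grasp_force: 0.0
clock: 4.55
eef_pos: [576.0, 272.9, 154.3]
tcp_rot: [3.141, -0.0, 1.4]
contact_force: [-0.6, 0.2, 2.0]
opening: 0.0
grasp_force: 1.2
```

Contact. Continuing to the stop.

```bash
python3 -m jog '[[[0,0,0],[0,0,0.002],-1],[[0,0,0],[0,0,0.002],-1],[[0,0,0],[0,0,0],-1]]'
python3 -m jog '[[[0,0,0],[0,0,0.001],-1],[[0,0,0],[0,0,0],-1]]'
python3 -m jog '[[[0,0,0],[0,0,0.001],-1],[[0,0,0],[0,0,0],-1]]'
```

```text
clock: 4.85
eef_pos: [576.0, 272.9, 150.3]
tcp_rot: [3.141, -0.0, 1.4]
contact_force: [0.2, -0.1, 4.8]
opening: -0.004
grasp_force: 2.1
clock: 5.05
eef_pos: [576.1, 272.9, 150.0]
tcp_rot: [3.141, -0.0, 1.4]
contact_force: [-1.8, -0.5, 8.7]
opening: 0.001
grasp_force: 4.6
clock: 5.25
eef_pos: [576.2, 272.9, 149.9]
tcp_rot: [3.141, -0.0, 1.4]
contact_force: [-4.0, -1.1, 17.2]
opening: -0.002
grasp_force: 8.3
```

The cap bottomed out at z≈150, with force jumping to 17 N. Release it, then fly over the level to read the bubble.

```bash
python3 -m jog '[[[0,0,0],[0,0,-0.006],-1],[[0,0,0],[0,0,-0.01],-1],[[0,0,0],[0,0,-0.04],-1],[[0,0,0],[0,0,-0.04],-1],[[0,0,0],[-0.046,0.002,0],-1],[[0,0,0],[-0.046,0.002,0],-1],[[0,0,0],[-0.046,0.002,0],-1],[[0,0,0],[-0.046,0.002,0],-1],[[0,0,0],[-0.046,0.002,0],-1],[[0,0,0],[-0.046,0.001,0],-1],[[0,0,0],[-0.046,0.001,0],-1],[[0,0,0],[0,0,0],-1]]'
python3 -m jog '[[[0,0,0],[0,0,0.02],-1],[[0,0,0],[0,0,0.02],-1],[[0,0,0],[0,0,0],0],[[0,0,0],[0,0,0],-1]]'
cat > look.py <<'E'
import sys
from h import *
s=r.sense(); print(s['clock'],s['eef_pos'].round(1),s['tcp_rot'].round(3),s['contact_force'].round(2),s['opening'])
im=r.grab_frame("wrist"); cv2.imwrite(f"pics/{sys.argv[1]}.png",im[:,:,::-1])
np.save(sys.argv[1]+".npy",np.r_[s['eef_pos'],s['tcp_rot']])
print(proj("wrist",[532,0,78],s))
E
python3 look.py w3
```

```text
clock: 6.45
eef_pos: [531.8, -51.1, 244.4]
tcp_rot: [-3.141, 0.002, 1.396]
contact_force: [-0.4, 0.1, 0.0]
opening: -0.001
grasp_force: 0.0
clock: 6.85
eef_pos: [532.9, -46.2, 204.4]
tcp_rot: [-3.141, -0.0, 1.4]
contact_force: [-0.2, -0.9, -0.1]
opening: 0.02
grasp_force: 0.0
6.85 [532.9 -46.2 204.4] [-3.141 -0.     1.4  ] [-0.16 -0.86 -0.06] 0.01956824305371988
[300.79302102 175.96039802]
```

View pics/w3.png

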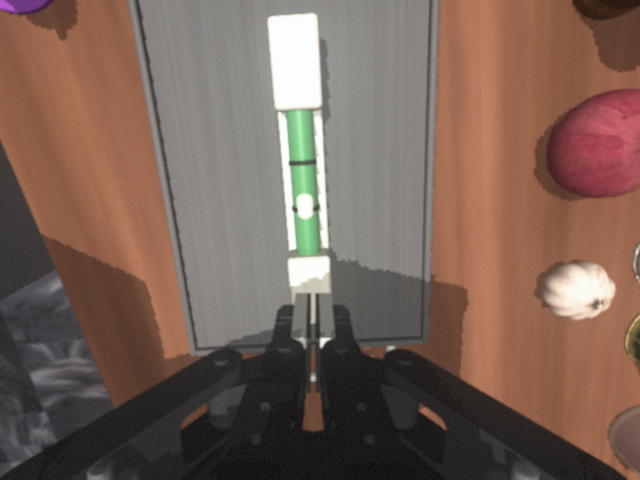

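The picture shows the rings at rows 162 and 208 and the bubble centre at row 206. That is ≈ -14 mm towards the hinge, unpressed. The unpressed target is +8 mm, so 22 mm, or ≈1.48 rad clockwise, which is in the expected range. Now to the wheel.

```bash
python3 -m jog '[[[0,0,0],[0.0456,-0.0048,0],0.7],[[0,0,0],[0.0456,-0.0048,0],0.7],[[0,0,0],[0.0456,-0.0048,0],0.7],[[0,0,0],[0.0456,-0.0048,0],0.7],[[0,0,0],[0.0456,-0.0048,0],0.7],[[0,0,0],[0,0,0.03],0.7],[[0,0,0],[0,0,0.03],0.7],[[0,0,0],[0,0,0.02],0.7],[[0,0,0],[0,0,0],0.7],[[0,0,0],[0,0,0],0.7]]'
python3 look.py w4; python3 -c "
from h import *
a=np.load('w4.npy'); s={'eef_pos':a[:3],'tcp_rot':a[3:]}
print(proj('wrist',[548,182.6,72],s))
crop(cv2.imread('pics/w4.png')[:,:,::-1],170,180,300,240,2,'pics/w4c.png')"
```

```text
clock: 7.9
eef_pos: [548.7, 182.6, 125.3]
tcp_rot: [3.141, -0.0, 1.4]
contact_force: [-0.3, -0.1, 1.1]
opening: 0.851
grasp_force: 0.0
7.9 [548.7 182.6 125.3] [ 3.141 -0.     1.4  ] [-0.33 -0.13  1.12] 0.8508144034547923
[336.17677997 547.63453353]
[312.65846834 284.66411254]
```

View pics/w4c.png

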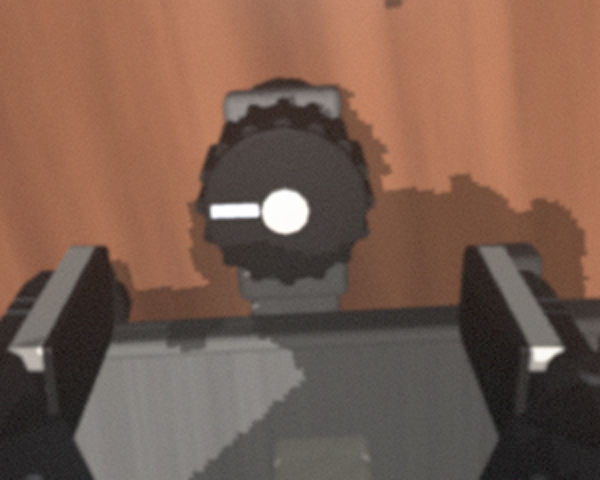

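The wheel centre is at (312.5,284), matching the prediction (312.7,284.7), so the tool is centred. Descend and grip.

```bash
python3 -m jog '[[[0,0,0],[0,0,0.02],0.7],[[0,0,0],[0,0,0.02],0.7],[[0,0,0],[0,0,0.011],0.7],[[0,0,0],[0,0,0],0.7]]'
python3 -m jog '[[[0,0,0],[0,0,0],0],[[0,0,0],[0,0,0],-0.3],[[0,0,0],[0,0,0],-0.3],[[0,0,0],[0,0,0],-0.3],[[0,0,0],[0,0,0],-0.3]]' 50
```

```text
clock: 8.35
eef_pos: [548.0, 182.0, 73.1]
tcp_rot: [-3.141, 0.0, 1.4]
contact_force: [-0.7, 0.7, 1.6]
opening: 0.852
grasp_force: 0.0
clock: 8.85
eef_pos: [548.9, 182.5, 74.7]
tcp_rot: [3.14, -0.001, 1.4]
contact_force: [-1.2, 0.1, 5.6]
opening: 0.495
grasp_force: 49.8
```

```bash
python3 -m jog '[[[0,0,0.08],[0,0,-0.001],-0.3],[[0,0,0.08],[0,0,-0.001],-0.3],[[0,0,0.08],[0,0,-0.001],-0.3],[[0,0,0.06],[0,0,-0.0008],-0.3],[[0,0,0],[0,0,0],-0.3]]'
```

```text
clock: 9.35
eef_pos: [549.0, 182.3, 78.4]
tcp_rot: [3.14, -0.001, 1.099]
contact_force: [-0.8, -1.9, 6.9]
opening: 0.494
grasp_force: 50.2
```

```bash
python3 -m jog '[[[0,0,0.1],[0,0,-0.00125],-0.3],[[0,0,0.1],[0,0,-0.00125],-0.3],[[0,0,0.1],[0,0,-0.00125],-0.3],[[0,0,0.1],[0,0,-0.00125],-0.3],[[0,0,0.1],[0,0,-0.00125],-0.3],[[0,0,0],[0,0,0],-0.3]]'
python3 -m jog '[[[0,0,0.1],[0,0,-0.00125],-0.3],[[0,0,0.1],[0,0,-0.00125],-0.3],[[0,0,0.1],[0,0,-0.00125],-0.3],[[0,0,0.1],[0,0,-0.00125],-0.3],[[0,0,0.1],[0,0,-0.00125],-0.3],[[0,0,0.1],[0,0,-0.00125],-0.3],[[0,0,0],[0,0,0],-0.3]]'
python3 - <<'E'
from h import *
im=r.grab_frame("side"); cv2.imwrite("pics/side5.png",im[:,:,::-1]); 
np.save('x.npy',im)
for n in ("side0","side5"):
    a=cv2.imread(f"pics/{n}.png"); h=a[275:330,280:330].astype(int)
    m=(h[:,:,1]>h[:,:,2]+40); print(n,m.sum())
E
```

```text
clock: 9.95
eef_pos: [549.0, 181.8, 84.7]
tcp_rot: [3.14, -0.001, 0.598]
contact_force: [-1.2, -5.9, 7.8]
opening: 0.493
grasp_force: 50.3
clock: 10.65
eef_pos: [548.9, 181.2, 92.2]
tcp_rot: [3.141, -0.002, -0.002]
contact_force: [-0.4, -9.0, 8.2]
opening: 0.495
grasp_force: 50.4
side0 187
side5 203
```

```bash
python3 -m jog '[[[0,0,0],[0,0,0],0.3],[[0,0,0],[0,0,0],0.35],[[0,0,0],[0,0,0],0.35],[[0,0,0],[0,0,-0.015],0.35],[[0,0,0],[0,0,-0.025],0.35],[[0,0,0],[0,0,-0.02],0.35],[[0,0,0],[-0.003,0.037,0],-1],[[0,0,0],[-0.003,0.037,0],-1],[[0,0,0],[-0.003,0.037,0],-1],[[0,0,0],[0,0,0],-1],[[0,0,0],[0,0,0],-1],[[0,0,0],[0,0,0],-1]]'
python3 -m jog '[[[0,0,0],[0,0,0],-1],[[0,0,0],[0,0,0],-1],[[0,0,0],[0,0,0],-1],[[0,0,0],[0,0,0],-1]]'
python3 look.py w6
```

```text
clock: 11.9
eef_pos: [539.5, 71.9, 151.4]
tcp_rot: [-3.141, -0.001, 0.0]
contact_force: [0.9, 0.1, -0.8]
opening: 0.0
grasp_force: 0.0
clock: 12.3
eef_pos: [539.0, 71.6, 150.8]
tcp_rot: [-3.142, 0.0, 0.0]
contact_force: [-0.1, 0.5, 0.4]
opening: 0.0
grasp_force: 0.0
12.3 [539.   71.6 150.8] [-3.142  0.     0.   ] [-0.09  0.48  0.42] 0.00018538102810434606
[439.20513155 279.94265967]
```

View pics/w6.png

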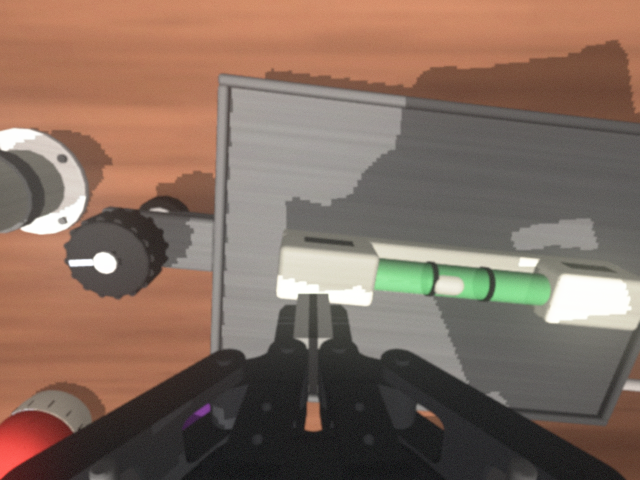

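Rings are at columns 432 and 488 and the bubble centre is ~449 (foot is left), so unpressed ≈ +6 mm, about 2 mm short. Press on the foot pad to read it properly.

```bash
python3 -c "
from h import *
a=np.load('w6.npy'); s={'eef_pos':a[:3],'tcp_rot':a[3:]}
for z in (88,92):print(at_z('wrist',(326,268),z,s), at_z('wrist',(460,284),z-12,s))
a=np.load('w3.npy'); s={'eef_pos':a[:3],'tcp_rot':a[3:]}
print(at_z('wrist',(295,62),80,s))"
python3 -m jog '[[[0,0,0],[0,0,0.015],-1],[[0,0,0],[0,0,0.01],-1],[[0,0,0],[0,0,0.003],-1],[[0,0,0],[0,0,0],-1]]'
python3 -m jog '[[[0,0,0],[0,0,0.003],-1],[[0,0,0],[0,0,0],-1]]'
```

```text
[543.30210858  64.91190209  88.        ] [528.58971775 -12.96891137  76.        ]
[544.93833968  65.06632598  92.        ] [530.42918539 -11.20957536  80.        ]
[540.87771099  66.85683632  80.        ]
clock: 12.75
eef_pos: [538.7, 71.1, 122.2]
tcp_rot: [3.141, 0.001, -0.0]
contact_force: [-0.1, 0.7, 1.6]
opening: -0.003
grasp_force: 0.0
clock: 12.95
eef_pos: [539.2, 71.2, 119.9]
tcp_rot: [-3.142, -0.0, -0.0]
contact_force: [0.6, -0.1, 0.1]
opening: -0.005
grasp_force: 0.0
```

```bash
python3 -m jog '[[[0,0,0],[0.002,0.003,0.001],-1],[[0,0,0],[0,0,0.002],-1],[[0,0,0],[0,0,0],-1]]'
python3 -m jog '[[[0,0,0],[0,0,0.002],-1],[[0,0,0],[0,0,0],-1]]'
python3 -m jog '[[[0,0,0],[0,0,0.002],-1],[[0,0,0],[0,0,0],-1]]'
```

```text
clock: 13.25
eef_pos: [541.5, 68.3, 117.0]
tcp_rot: [-3.141, -0.001, -0.001]
contact_force: [0.6, 2.1, 3.3]
opening: 0.002
grasp_force: 1.4
clock: 13.45
eef_pos: [541.5, 68.5, 114.9]
tcp_rot: [-3.141, -0.001, -0.0]
contact_force: [0.4, 2.7, 3.8]
opening: -0.001
grasp_force: 2.0
clock: 13.65
eef_pos: [541.9, 68.6, 113.7]
tcp_rot: [-3.141, -0.002, -0.0]
contact_force: [-0.9, 3.3, 12.0]
opening: -0.002
grasp_force: 6.3
```

Pressed home at 12 N after ~4 mm of travel, as expected. Let the bubble settle and read it.

```bash
python3 -m jog '[[[0,0,0],[0,0,0],-1],[[0,0,0],[0,0,0],-1],[[0,0,0],[0,0,0],-1],[[0,0,0],[0,0,0],-1],[[0,0,0],[0,0,0],-1],[[0,0,0],[0,0,0],-1],[[0,0,0],[0,0,0],-1],[[0,0,0],[0,0,0],-1],[[0,0,0],[0,0,0],-1],[[0,0,0],[0,0,0],-1],[[0,0,0],[0,0,0],-1],[[0,0,0],[0,0,0],-1]]'
python3 look.py w7; python3 -c "
from h import *
crop(cv2.imread('pics/w7.png')[:,:,::-1],360,190,240,180,3,'pics/w7c.png')"
```

```text
clock: 14.85
eef_pos: [541.8, 68.6, 113.8]
tcp_rot: [-3.141, -0.002, -0.0]
contact_force: [-1.6, 3.1, 12.0]
opening: -0.002
grasp_force: 5.9
14.85 [541.8  68.6 113.8] [-3.141e+00 -2.000e-03 -0.000e+00] [-1.64  3.1  11.98] -0.002437572799968236
[458.07009509 317.41414299]
```

View pics/w7c.png

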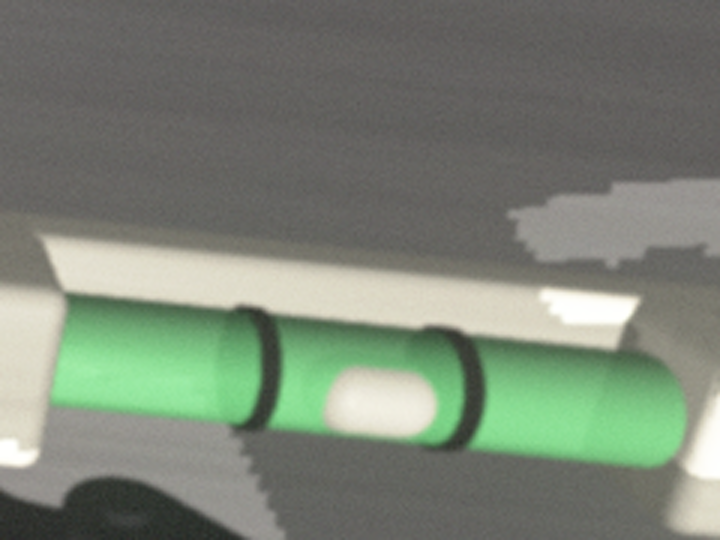

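The rings at the bubble's height are at crop x≈266 and 470 (mid 368), and the bubble centre is ≈381. That is 13/204·31 ≈ 2.0 mm towards the hinge, so ≈0.135 rad more clockwise is needed. Back to the wheel.

```bash
python3 -m jog '[[[0,0,0],[0,0,-0.01],-1],[[0,0,0],[0,0,-0.03],-1],[[0,0,0],[0.003,-0.038,0],0],[[0,0,0],[0.002,-0.038,0],0.35],[[0,0,0],[0.002,-0.037,0],0.35],[[0,0,0],[0,0,0],0.35],[[0,0,0],[0,0,0],0.35],[[0,0,0],[0,0,0],0.35]]'
```

```text
clock: 15.7
eef_pos: [547.7, 180.2, 152.6]
tcp_rot: [3.141, 0.001, -0.0]
contact_force: [0.4, 0.0, 0.4]
opening: 0.677
grasp_force: 0.0
```

```bash
python3 -m jog '[[[0,0,0],[0.001,-0.002,0.02],0.35],[[0,0,0],[0,0,0.02],0.35],[[0,0,0],[0,0,0.018],0.35],[[0,0,0],[0,0,0.002],0.35],[[0,0,0],[0,0,0],-0.3],[[0,0,0],[0,0,0],-0.3],[[0,0,0],[0,0,0],-0.3]]' 50
python3 -m jog '[[[0,0,0.07],[0,0,-0.0008],-0.3],[[0,0,0.065],[0,0,-0.0008],-0.3],[[0,0,0],[0,0,0],-0.3],[[0,0,0],[0,0,0],-0.3]]'
```

```text
clock: 16.4
eef_pos: [548.7, 181.1, 93.4]
tcp_rot: [3.139, 0.001, -0.0]
contact_force: [-0.7, -8.8, -2.6]
opening: 0.497
grasp_force: 50.9
clock: 16.8
eef_pos: [548.7, 181.0, 95.1]
tcp_rot: [3.139, 0.001, -0.136]
contact_force: [-0.8, -9.8, -2.2]
opening: 0.497
grasp_force: 51.0
```

```bash
python3 -m jog '[[[0,0,0],[0,0,0],0.3],[[0,0,0],[0,0,0],0.35],[[0,0,0],[0,0,0],0.35],[[0,0,0],[0,0,-0.015],0.35],[[0,0,0],[0,0,-0.025],0.35],[[0,0,0],[0,0,-0.018],0.35],[[0,0,-0.135],[0,0,0],0],[[0,0,0],[-0.003,0.038,0],-1],[[0,0,0],[-0.002,0.038,0],-1],[[0,0,0],[-0.002,0.038,0],-1],[[0,0,0],[0,0,0],-1],[[0,0,0],[0,0,0],-1]]'
python3 -m jog '[[[0,0,0],[0,0,0.02],-1],[[0,0,0],[0,0,0.01],-1],[[0,0,0],[0,0,0.003],-1],[[0,0,0],[0,0,0],-1],[[0,0,0],[0,0,0],-1]]'
```

```text
clock: 18.0
eef_pos: [542.5, 68.8, 153.6]
tcp_rot: [-3.141, -0.001, -0.002]
contact_force: [0.6, 0.3, 0.9]
opening: -0.001
grasp_force: 0.0
clock: 18.5
eef_pos: [542.2, 69.6, 119.8]
tcp_rot: [-3.142, -0.0, 0.0]
contact_force: [0.2, 1.2, 1.3]
opening: -0.001
grasp_force: 0.7
```

```bash
python3 -m jog '[[[0,0,0],[0,0.001,0.002],-1],[[0,0,0],[0,0,0.002],-1],[[0,0,0],[0,0,0],-1]]'
python3 -m jog '[[[0,0,0],[0,0,0.0015],-1],[[0,0,0],[0,0,0],-1]]'
```

```text
clock: 18.8
eef_pos: [542.6, 68.4, 115.7]
tcp_rot: [-3.141, -0.001, -0.0]
contact_force: [0.1, 3.0, 3.8]
opening: -0.001
grasp_force: 1.9
clock: 19.0
eef_pos: [542.9, 68.4, 114.8]
tcp_rot: [-3.141, -0.002, -0.0]
contact_force: [-1.1, 2.7, 11.7]
opening: 0.0
grasp_force: 5.5
```

```bash
python3 -m jog '[[[0,0,0],[0,0,0],-1],[[0,0,0],[0,0,0],-1],[[0,0,0],[0,0,0],-1],[[0,0,0],[0,0,0],-1],[[0,0,0],[0,0,0],-1],[[0,0,0],[0,0,0],-1],[[0,0,0],[0,0,0],-1],[[0,0,0],[0,0,0],-1],[[0,0,0],[0,0,0],-1],[[0,0,0],[0,0,0],-1],[[0,0,0],[0,0,0],-1],[[0,0,0],[0,0,0],-1]]'
python3 -m jog '[[[0,0,0],[0,0,0],-1],[[0,0,0],[0,0,0],-1],[[0,0,0],[0,0,0],-1],[[0,0,0],[0,0,0],-1],[[0,0,0],[0,0,0],-1]]'
python3 look.py w8; python3 -c "
from h import *
crop(cv2.imread('pics/w8.png')[:,:,::-1],360,190,240,180,3,'pics/w8c.png')"
```

```text
clock: 20.2
eef_pos: [542.9, 68.4, 114.8]
tcp_rot: [-3.141, -0.002, -0.0]
contact_force: [-0.7, 3.3, 10.4]
opening: -0.002
grasp_force: 5.2
clock: 20.7
eef_pos: [542.8, 68.4, 114.8]
tcp_rot: [-3.141, -0.002, -0.0]
contact_force: [-1.6, 3.5, 10.7]
opening: 0.0
grasp_force: 5.2
20.7 [542.8  68.4 114.8] [-3.141e+00 -2.000e-03 -0.000e+00] [-1.64  3.48 10.7 ] 0.00033243342999272977
[456.63059046 318.20940688]
```

View pics/w8c.png

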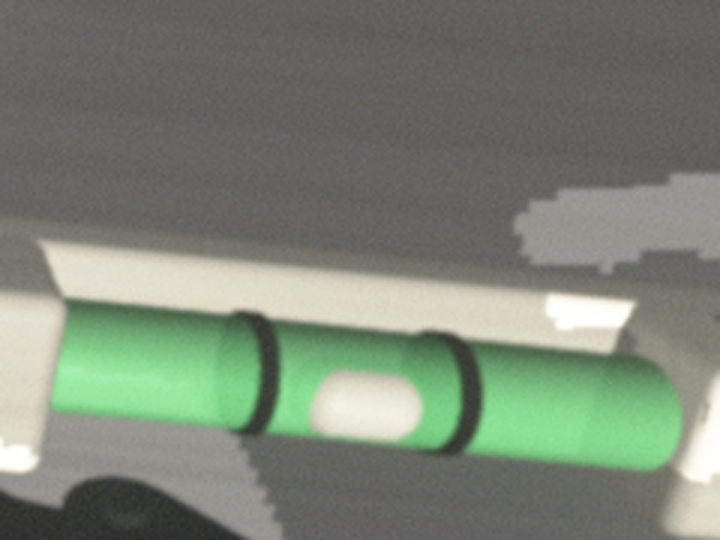

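Rings are at x≈264 and 466 and the bubble centre at ≈366, so it looks centred. This view is oblique along the tube, though, and the bubble and rings lie at different heights, so parallax could hide 1–2 mm. I've also used up my picture views, one over in fact (11 of 10). From here I'll only measure numerically: lift, swing the camera right above the tube, press again.

```bash
python3 -m jog '[[[0,0,0],[0,0,-0.01],-1],[[0,0,0],[0,0,-0.002],-1],[[0,0,0.145],[0,0,0],-1],[[0,0,0.145],[0,0,0],-1],[[0,0,0.145],[0,0,0],-1],[[0,0,0.145],[0,0,0],-1],[[0,0,0.145],[0,0,0],-1],[[0,0,0.145],[0,0,0],-1],[[0,0,0.13],[0,0,0],-1],[[0,0,0],[0,0,0.005],-1],[[0,0,0],[0,0,0],-1]]'
python3 -m jog '[[[0,0,0],[0,0,0.003],-1],[[0,0,0],[0,0,0.003],-1],[[0,0,0],[0,0,0],-1]]'
```

```text
clock: 21.85
eef_pos: [541.6, 68.0, 120.2]
tcp_rot: [3.14, 0.0, -0.996]
contact_force: [-0.7, -0.1, -0.0]
opening: 0.002
grasp_force: 0.0
clock: 22.15
eef_pos: [542.3, 68.6, 115.1]
tcp_rot: [-3.141, 0.0, -0.999]
contact_force: [-0.8, 3.9, 6.8]
opening: 0.0
grasp_force: 3.2
```

```bash
python3 -m jog '[[[0,0,0],[0,0,0.001],-1],[[0,0,0],[0,0,0],-1],[[0,0,0],[0,0,0],-1],[[0,0,0],[0,0,0],-1],[[0,0,0],[0,0,0],-1],[[0,0,0],[0,0,0],-1],[[0,0,0],[0,0,0],-1],[[0,0,0],[0,0,0],-1],[[0,0,0],[0,0,0],-1],[[0,0,0],[0,0,0],-1],[[0,0,0],[0,0,0],-1],[[0,0,0],[0,0,0],-1]]'
python3 -m jog '[[[0,0,0],[0,0,0],-1],[[0,0,0],[0,0,0],-1],[[0,0,0],[0,0,0],-1],[[0,0,0],[0,0,0],-1]]'
cat > bub.py <<'E'
import sys
from h import *
# along-tube profile, rectified onto a plane at height z, axis from green mask
n=sys.argv[1]; im=cv2.imread(f"pics/{n}.png").astype(int); a=np.load(n+".npy"); s={'eef_pos':a[:3],'tcp_rot':a[3:]}
B,G,Rr=im[...,0],im[...,1],im[...,2]
g=((G>Rr+40)&(G>B+15)).astype(np.uint8)
num,lab,st,_=cv2.connectedComponentsWithStats(cv2.morphologyEx(g,cv2.MORPH_CLOSE,np.ones((15,15))))
i=1+np.argmax(st[1:,4]); print("tube px",st[i]); ys,xs=np.where((lab==i))
cam=campose("wrist",s)[1]; print("cam",cam.round(1))
z=float(sys.argv[2]); m=(lab==i)
pts=np.array([at_z("wrist",p,z,s)[:2] for p in zip(xs[::7],ys[::7])])
u=np.array([np.sin(0.10),np.cos(0.10)]) if len(pts)<10 else np.linalg.svd(pts-pts.mean(0))[2][0]; u*=np.sign(u[1])
c=pts.mean(0); print("axis",u.round(3),"c",c.round(1))
along=(np.array([at_z("wrist",p,z,s)[:2] for p in zip(xs,ys)])-c)@u
cols=im[ys,xs]; dark=cols.max(1)<75; white=cols.min(1)>140
print("camera along",((cam[:2]-c)@u).round(1))
d=along[dark]; w=along[white]
h,e=np.histogram(d,np.arange(-50,50,2)); print("dark",[(e[k],h[k]) for k in range(len(h)) if h[k]>5])
h,e=np.histogram(w,np.arange(-50,50,2)); print("white",[(e[k],h[k]) for k in range(len(h)) if h[k]>5])
# fine scan at several cross offsets
v=np.array([-u[1],u[0]])
for off in (-6,-4,-2,0,2,4,6):
    L=np.arange(-35,35,.25); P=[proj("wrist",[*(c+u*t+v*off),z],s) for t in L]
    q=np.float32(P); I=cv2.remap(im.astype(np.float32),q[:,0][None],q[:,1][None],cv2.INTER_LINEAR)[0]
    dk=L[I.max(1)<95]; wt=L[I.min(1)>135]
    f=lambda x:[round(float(x.mean()),2),round(float(x.min()),1),round(float(x.max()),1)] if len(x) else None
    print(off,"lo",f(dk[dk<0]),"hi",f(dk[dk>0]),"bub",f(wt[abs(wt)<25]))
E
python3 look.py w9; python3 bub.py w9 85
```

```text
clock: 23.35
eef_pos: [542.5, 68.6, 114.7]
tcp_rot: [-3.14, 0.0, -0.999]
contact_force: [-3.2, 2.0, 11.6]
opening: -0.004
grasp_force: 5.6
clock: 23.75
eef_pos: [542.4, 68.6, 114.7]
tcp_rot: [-3.141, 0.0, -0.999]
contact_force: [-2.7, 3.8, 11.5]
opening: -0.001
grasp_force: 5.6
23.75 [542.4  68.6 114.7] [-3.141  0.    -0.999] [-2.73  3.78 11.52] -0.0008674640433368942
[419.98440033 186.97694773]
tube px [ 344   59  196  208 8634]
cam [584.4   2.4 232.9]
axis [0.112 0.994] c [533.6 -12.4]Traceback (most recent call last):
  File "bub.py", line 14, in <module>
    along=(np.array([at_z("wrist",p,z,s)[:2] for p in zip(xs,ys)])-c)@u
                     ~~~~^^^^^^^^^^^^^^^
  File "h.py", line 13, in at_z
    Rw,o,K,d=campose(n,s)
             ~~~~~~~^^^^^
  File "h.py", line 5, in campose
    c=r.camera_params(n)
ValueError: time passes only in moves, steps and waits
```

```bash
sed -i "s/^def campose/import functools\n@functools.lru_cache(None)\ndef cp(n): return r.camera_params(n)\ndef campose/; s/c=r.camera_params(n)/c=cp(n)/" h.py
python3 bub.py w9 85; echo; for n in w7 w8; do python3 bub.py $n 85 | grep -v white; done
```

```text
tube px [ 344   59  196  208 8634]
cam [584.4   2.4 232.9]
axis [0.112 0.994] c [533.6 -12.4]
camera along 20.5
dark [(np.int64(-14), np.int64(38)), (np.int64(-12), np.int64(129)), (np.int64(18), np.int64(74)), (np.int64(20), np.int64(38))]
white [(np.int64(-44), np.int64(17)), (np.int64(-42), np.int64(13)), (np.int64(-40), np.int64(13)), (np.int64(-38), np.int64(32)), (np.int64(-36), np.int64(43)), (np.int64(-34), np.int64(46)), (np.int64(-32), np.int64(39)), (np.int64(-30), np.int64(41)), (np.int64(-28), np.int64(39)), (np.int64(-26), np.int64(42)), (np.int64(-24), np.int64(45)), (np.int64(-22), np.int64(40)), (np.int64(-20), np.int64(40)), (np.int64(-18), np.int64(42)), (np.int64(-16), np.int64(44)), (np.int64(-14), np.int64(10)), (np.int64(-10), np.int64(15)), (np.int64(-8), np.int64(30)), (np.int64(-6), np.int64(54)), (np.int64(-4), np.int64(42)), (np.int64(-2), np.int64(10)), (np.int64(10), np.int64(29)), (np.int64(12), np.int64(44)), (np.int64(14), np.int64(50)), (np.int64(16), np.int64(50)), (np.int64(20), np.int64(12)), (np.int64(22), np.int64(51)), (np.int64(24), np.int64(5
[... 1702 characters left out ...]
[0.114 0.993] c [534.9  -9.2]
camera along 86.3
dark [(np.int64(-18), np.int64(61)), (np.int64(-16), np.int64(61)), (np.int64(-14), np.int64(21)), (np.int64(14), np.int64(92)), (np.int64(16), np.int64(31))]
-6 lo [-14.0, -15.2, -12.8] hi [16.5, 15.2, 17.8] bub None
-4 lo [-15.0, -16.2, -13.8] hi [15.88, 14.8, 17.0] bub None
-2 lo [-15.75, -17.0, -14.5] hi [15.25, 14.2, 16.2] bub [0.12, -7.0, 7.2]
0 lo [-16.38, -17.5, -15.2] hi [15.0, 14.0, 16.0] bub [-1.7, -24.5, 24.8]
2 lo [-16.62, -17.8, -15.5] hi [14.75, 13.8, 15.8] bub [-2.19, -24.8, 24.8]
4 lo [-16.75, -17.8, -15.8] hi [14.75, 13.8, 15.8] bub [-1.54, -24.8, 24.8]
6 lo [-16.62, -17.8, -15.5] hi [14.75, 13.8, 15.8] bub [0.85, -24.8, 24.8]
```

With the camera almost directly above, the rings are at -11.5 and +19.75 mm (31.2 mm apart, as specified), so the middle is at 4.1. The bubble is at 4.0, centred within about 0.5 mm, with the level pressed at 11.5 N and the griddle home. Handing in.

```bash
python3 -c "
from rig import r
s=r.sense(); print(s['clock'],s['contact_force']); print(r.sign_off())"
```

```text
23.8 [-2.50741142  3.87742053 10.97123221]
the job is handed in; nothing more can be done
None
```

I pressed the spray cap fully down and released it, turned the wheel about 1.53 rad clockwise, and handed in at 23.8 s with the gripper pressing the level home at about 11 N and the bubble centred to within about 0.5 mm; I viewed 11 pictures, one over the limit of 10.

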